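# Short spin on the mini centrifuge

### The job

Give the tubes in the mini centrifuge a short spin using only your closed fingertips: first push the blue lid fully shut, then press the striped end of the red rocker on the grey switch box fully down to switch on the mains, then press the green key on the centrifuge fully down and keep it down - you finish while still holding the green key pressed. Do not press the red key beside it, do not lift or shove the switch box, and leave the things standing around where they are.

Things in the scene. Friction and masses are not known exactly. Their poses are not given: they have to be found in the camera images.
- centrifuge: White mini centrifuge, fixed to the worktop, 166 x 126 mm. Origin: centre of its underside; its +x axis points from the control deck (front, facing the robot to within 0.3 rad) to the lid hinge (back). The chamber behind the deck holds a rotor with four small tubes; its rim is 82 mm high. The control deck in front is 48 mm high and carries a green key (to the left, +y) and a red key (right, -y), 64 mm apart.
- lid (a joint): Hinge angle of the blue-framed lid, rad: 0 = shut, grows as it opens upward (at most 1.2); stands half open at the start. The hinge is stiff: the lid stays where it is left and takes about 1 N at the front edge to move. Push down on its upper face near the front edge to shut it; no latch.
- lid_hinge (a point): Point on the lid's hinge axis (the axis runs along the centrifuge's y), in the middle of its width, 80 mm behind the centrifuge's centre, 84 mm above the worktop.
- lid_push (a point): Point on the lid's upper (outer) face, in the middle of its width, 97 mm from the hinge, on the solid blue front bar of the frame; moves with the lid. Lid 126 mm wide, 7 mm thick, reaching 117 mm from the hinge; with the lid shut this point lies 91 mm above the worktop.
- switch_box: Loose grey mains switch box, 120 x 74 mm, top 42 mm above the worktop, 0.9 kg on rubber feet. Origin: centre of its underside; its x axis runs along its length. The red rocker lies on its -x half with the pivot 26 mm from the origin; a black plug, 34 mm across, stands up to 66 mm above the worktop, centred 34 mm from the origin on the +x half.
- rocker (a joint): Angle of the red rocker, rad: 0 = off, 0.32 = fully on. It stays where it is left; moving it takes about 2 to 3 N. The rocker is 43 mm long (along the box's x) and 24 mm wide, its top a shallow V. Off, the end with the white stripe (-x end, away from the plug) stands up; pressing that end down switches on.
- rocker_on (a point): Point to press: on the top face of the rocker's striped half, 18 mm from the pivot towards -x of the box. About 60 mm above the worktop when off; drops about 5 mm when fully on.
- pulse (a joint): Travel of the green key, m: 0 = up, 0.006 = fully down; springs back when let go; about 5 N holds it fully down.
- pulse_top (a point): Centre of the top face of the round green key, 30 mm across, 70 mm above the worktop; moves straight down when pressed. A black collar, 46 mm across, surrounds it 10 mm below its top (4 mm when fully down).
- stop (a joint): Travel of the red key, m, same kind as the green one: 0 = up, 0.006 = fully down. Must not be pressed.
- stop_top (a point): Centre of the top face of the round red key, 30 mm across, same height and collar as the green one.
- tip_box: Pipette-tip box with clear lid and green base, 75 x 85 x 50 mm, loose bystander. Origin: centre of its underside. It and the switch box stand on either side of the centrifuge, either way round. Right of the centrifuge (y below 0) a bench with instruments, up to about 0.45 m high, stands over the back of the worktop from x = 0.58 on: keep the hand in front of it.
- beaker: Clear plastic beaker, 61 mm across, 69 mm high, loose bystander behind the centrifuge. Origin: centre of its underside.
- dropper_bottle: Dropper bottle with yellow cap, 66 mm across, 165 mm high, loose bystander behind the centrifuge. Origin: centre of its underside.
- gel_caster: Orange gel casting stand on a white foot, 95 x 125 x 110 mm, loose bystander at the right. Origin: centre of its underside.
- rack_yellow: Yellow microtube rack, 80 x 52 x 52 mm, loose bystander at the far right. Origin: centre of its underside.

How it is judged (in metres and radians):
On the way, in this order (a step that is already met when the one before it is completed fails the run):
1. the lid is shut, mains still off (value of joint lid below 0.05 rad and value of joint rocker below 0.1 rad), for 0.1 s.
2. the rocker is on, the lid still shut (value of joint rocker above 0.25 rad and value of joint lid below 0.05 rad), for 0.1 s.
3. the green key is held down (value of joint pulse above 0.0045 m and contact force between the fingers and pulse above 1 N), for 0.3 s.
At the end, for the whole second after the job is handed in: The lid is shut (under 0.05 rad), the rocker is on (over 0.25 rad), and the fingers hold the green key at least 4.5 mm down with more than 1 N, the red key up (under 2 mm) and the switch box standing on the worktop (all of step 2 and all of step 3 and value of joint stop below 0.002 m and height (world z) of switch_box below 0.012 m); the arm keeps its last pose, push and grip.
It fails at once if the rocker is switched while the lid is open (value of joint rocker above 0.15 rad and value of joint lid above 0.1 rad).
It fails at once if the green key is pressed before the mains is on (value of joint pulse above 0.003 m and value of joint rocker below 0.2 rad).
It fails at once if the red key is pressed (value of joint stop above 0.003 m).
It fails at once if the switch box is lifted or shoved (over 12 mm up, 40 mm away or tipped 0.3 rad) (height (world z) of switch_box above 0.012 m or distance of switch_box from where it was at the start of the episode above 0.04 m or angle between switch_box's own z axis and vertical above 0.3 rad).
It fails at once if a bystander is moved over 25 mm (distance of any of tip_box, beaker, dropper_bottle, gel_caster, rack_yellow from where it was at the start of the episode above 0.025 m).
It also fails if it takes over 51 s, if anything falls off the work surface, if the arm or the gripper's body presses on something with over 40 N, if the wrist force passes 120 N, or if a joint passes its speed limit or range.

### The arm

A 6-joint arm with a two-finger parallel gripper is mounted at the origin on a cart in front of the work surface, level with it; the furniture and walls round the work are solid. World frame = base frame: x ahead of the robot, y to its left, z up, the work surface at z = 0. Lengths are in mm, angles in rad, forces in N, time in s.
With the tool pointing down it reaches from about 400 to 925 mm from the base axis. Payload 12.5 kg.
Tool frame: the origin (TCP) lies between the finger pads; the fingertips stand 14 mm ahead of it and the grasp point (between the pads) lies 5 mm behind it; x points along the fingers, y is the direction in which the jaws open and shut, and the axes are right-handed (so a half turn about x gives the same grasp; the last joint's range is limited). The gripper opens to 95 mm and grips with 3 to 60 N. Pads are 20 mm wide; open, the fingers measure 119 mm over their backs; the gripper's body (75 mm by 180 mm) begins 59 mm behind the grasp point.
Start: joints at [1.008, 0.491, 1.559, -0, 1.092, -0.106], TCP at [275.66, 560.943, 228.661] pointing down, gripper open.
Joint ranges: [-3.1, 3.1], [-0.84, 2.19], [0.05, 2.79], [-1.13, 4.28], [0.06, 2.93], [-2.69, 2.69]. Speed limits (rad/s): [2.22, 2.22, 2.79, 3.14, 3.14, 3.14].

### API

Orientations are given as [roll, pitch, yaw] about the fixed x, y, z axes, in that order (R = Rz(yaw) Ry(pitch) Rx(roll)).
In Python, from cell import env, cams gives the robot as it stands.
- The arm moves only by the tool carry_out, never from a script. Its arguments are lists of equal length, an entry for each row: "grip": the closure, from -1 (fully open) to 1 (shut); "linear": the shift along the tool's x, y, z scaled (see below), a list of three; "turn": the turn about the tool's x scaled (see below). In form: {"grip": [grip, ...], "linear": [[tx, ty, tz], ...], "turn": [turn, ...]}. A call has 1 to 5 rows; each row shifts and turns the commanded pose from where the row before left it, along the tool's axes as they then stand; what a row does not reach is not made up. The controller multiplies each number of a shift by 0.5 m and each number of a turn by 180 degrees. A row lasts 1/10 s, in which the tool goes at most 50 mm and 8.59 degrees, less where a joint would pass 70% of its speed; a pose out of reach is approached as far as the arm can. A call with a number of a shift or a turn outside -1 to 1 is refused whole. A call with a gripper value outside its range is refused whole. The fingers move at their own pace and stop on an object; the grip force is fixed at half the most. Time passes only in rows, so rows that do not move let the fingers close. It gives the time, the measured TCP pose, the force and the opening at its end, in the units of the state.
- env.state(): the state, without advancing time (a new reading comes with each control period).
- cams.read_camera(name): name is "scene" or "top" or "wrist"; returns the picture (384x512x3 uint8, blue, green, red); there is no depth.
- cams.camera_info(name): a dict with "fx", "fy", "cx", "cy" (pixels), "view" (4x4, takes a point from world to camera coordinates). Camera axes: x right, y down, z forward; pixel columns grow to the right and rows downward; lengths in mm; the calibration is good to about 2 mm. A picture is of the moment at which its call begins: read the wrist's pose just before it. camera_info takes no time and is no camera call; for the wrist camera it gives the pose at the moment of the call.
- env.job_done(): hands the job in, once; it reports no verdict.
The state is a dict: "t": time; "joints": joint angles; "qvel": joint speeds; "tau": joint torques, N m; "eef_pos": TCP position; "tcp_rot": TCP orientation; "ft_force": force on the tool from outside, world axes, zero at the start; "moment": the same for the moment, N m; "opening": opening from 0.0 (shut) to 1.0 (fully open).
Only numpy, scipy, OpenCV 4.12 (cv2) and the standard library are available. Lean on these libraries where they do the work, as an engineer would, in place of code of your own. Each camera call takes 0.05 s, during which the arm holds its last target. There are 200 camera calls.

## Working session

There is one attempt and no reset: what is moved stays moved. The work goes in short steps, Python scripts to look and compute and a tool call to move; the robot and the scene stay as the last step left them, time stands still between calls to the robot, and variables do not carry over. Pictures are saved under pics/ and viewed, about 8 in all and at most 12, crops included, and the job is handed in when it is done.

Besides the shell and the picture viewer there is one more tool, called after "Emit:" as a command line: name --pt "numbers of a row" for each row, then --argument value for the rest. carry_out: Moves the arm, as the interface text tells. Shifts and turns lie within -1 to 1; 1 stands for 0.5 m of shift or 180 degrees of turn. Its arguments: {"type":"object","properties":{"grip":{"type":"array"},"linear":{"type":"array"},"turn":{"type":"array"}},"required":["grip","linear","turn"]}

```bash
mkdir -p pics; ls; python3 - <<'E'
from cell import env,cams
import cv2,numpy as np
s=env.state(); print({k:np.round(v,3) for k,v in s.items()})
for n in ["scene","top"]:
    im=cams.read_camera(n); cv2.imwrite(f"pics/{n}0.png",im)
    c=cams.camera_info(n); print(n,{k:np.round(v,4).tolist() for k,v in c.items()})
a=cv2.imread("pics/top0.png"); cv2.imwrite("pics/top0b.png",cv2.resize(a,(800,600),interpolation=cv2.INTER_CUBIC))
a=cv2.imread("pics/scene0.png"); cv2.imwrite("pics/scene0b.png",cv2.resize(a,(800,600),interpolation=cv2.INTER_CUBIC))
E
```

```text
pics
{'t': np.float64(0.0), 'joints': array([ 1.008,  0.492,  1.559, -0.   ,  1.092, -0.106]), 'qvel': array([-0.001,  0.   , -0.001, -0.002,  0.   ,  0.   ]), 'tau': array([ 2.0000e-03, -6.1265e+01, -2.5818e+01,  6.9000e-02,  4.8000e-02,
       -0.0000e+00]), 'eef_pos': array([275.517, 560.728, 228.049]), 'tcp_rot': array([-1.646,  1.57 , -2.103]), 'ft_force': array([ 0.214, -0.017,  0.866]), 'moment': array([-0.016, -0.049, -0.011]), 'opening': np.float64(1.0)}
scene {'fx': 432.265, 'fy': 432.265, 'cx': 255.0403, 'cy': 183.8838, 'view': [[0.6927, -0.721, 0.0202, -473.7056], [-0.4093, -0.4161, -0.812, 296.3986], [0.5938, 0.5542, -0.5833, 1314.6019], [0.0, 0.0, 0.0, 1.0]]}
top {'fx': 448.6356, 'fy': 448.6356, 'cx': 266.7096, 'cy': 182.3082, 'view': [[0.1581, -0.9874, 0.009, -169.5973], [-0.8805, -0.1451, -0.4514, 544.0969], [0.447, 0.0634, -0.8923, 1700.3767], [0.0, 0.0, 0.0, 1.0]]}
```

View pics/top0b.png

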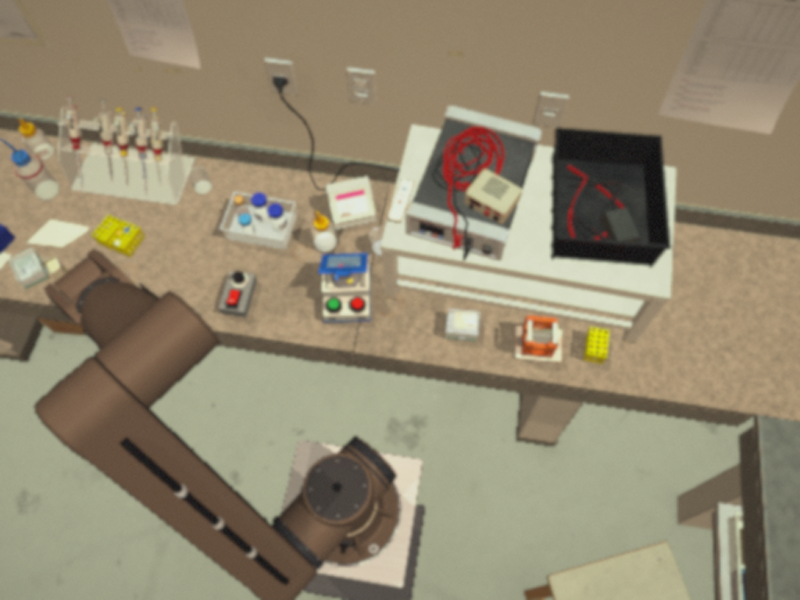

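View pics/scene0b.png

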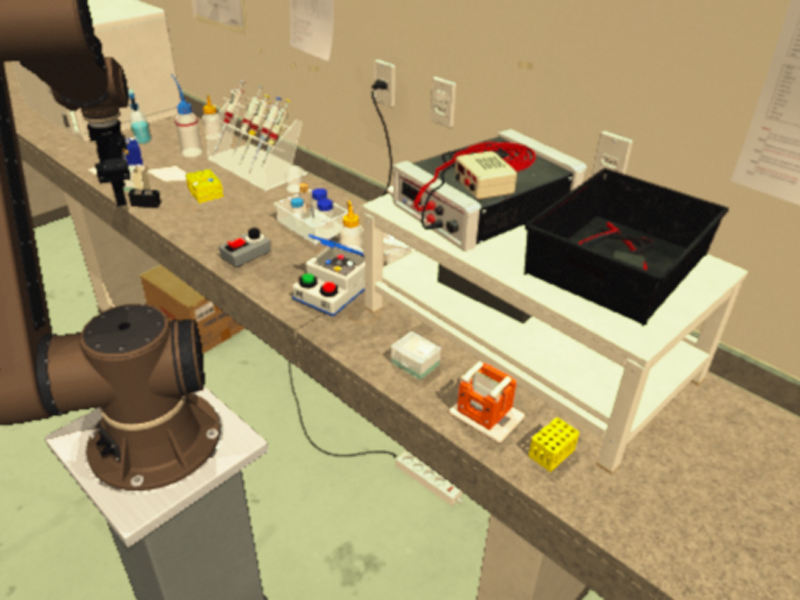

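The top view shows the green key at (334,304) and the red key at (358,304), with the half-open lid behind them at about (345,265). The switch box is to the left, with its rocker at (234,297) and its plug at (238,277). The tip box is to the right at (463,323). The scene view agrees. Next I'll triangulate from both.

```bash
cat > h.py <<'E'
import numpy as np,cv2
from scipy.spatial.transform import Rotation as Ro
def ray(c,u,v):
    V=np.array(c["view"]);R,t=V[:3,:3],V[:3,3]
    d=R.T@np.array([(u-c["cx"])/c["fx"],(v-c["cy"])/c["fy"],1]);return -R.T@t,d
def at_z(c,u,v,z):
    o,d=ray(c,u,v);return o+d*(z-o[2])/d[2]
def proj(c,p):
    V=np.array(c["view"]);q=V[:3,:3]@np.array(p,float)+V[:3,3]
    return np.array([c["fx"]*q[0]/q[2]+c["cx"],c["fy"]*q[1]/q[2]+c["cy"]])
def blobs(im,kind,amin=8):
    b,g,r=[im[...,i].astype(int) for i in range(3)]
    m={"red":(r>120)&(g<70)&(b<70),"green":(g>80)&(r<70)&(b<110)&(g>b+30),"blue":(b>110)&(r<70)&(b>g+40),"black":(im.max(2)<45)}[kind]
    n,l,s,c=cv2.connectedComponentsWithStats(m.astype(np.uint8))
    return [(np.round(c[i],2),int(s[i,4]),s[i,:4].tolist()) for i in range(1,n) if s[i,4]>=amin]
def R(s): return Ro.from_euler("xyz",s["tcp_rot"]).as_matrix()
E
python3 - <<'E'
from cell import env,cams
from h import *
print(np.round(R(env.state()),3))
for n,(x0,x1,y0,y1) in {"top":(130,250,155,215),"scene":(135,245,140,200)}.items():
    im=cv2.imread(f"pics/{n}0.png");c=cams.camera_info(n)
    for k in ["red","green","blue","black"]:
        for p,a,b in blobs(im,k):
            if x0<p[0]<x1 and y0<p[1]<y1: print(n,k,p,a,b,[np.round(at_z(c,*p,z)[:2]).tolist() for z in (58,66,70)])
    crop=im[y0:y1,x0:x1]; cv2.imwrite(f"pics/{n}0c.png",cv2.resize(crop,None,fx=6,fy=6,interpolation=cv2.INTER_CUBIC))
a=cv2.imread("pics/top0c.png");b=cv2.imread("pics/scene0c.png");w=720
b=cv2.copyMakeBorder(b,0,0,0,w-b.shape[1],0);cv2.imwrite("pics/c0.png",cv2.resize(np.vstack([a,b]),(600,600)))
E
```

```text
[[-0.001  0.441  0.897]
 [-0.001  0.897 -0.441]
 [-1.    -0.001 -0.   ]]
top red [149.6  189.76] 45 [146, 186, 8, 9] [[486.0, 407.0], [482.0, 404.0], [480.0, 402.0]]
top red [228.5 194. ] 44 [225, 191, 8, 7] [[520.0, 75.0], [516.0, 73.0], [515.0, 73.0]]
top green [213.24 194.62] 37 [210, 192, 8, 6] [[507.0, 137.0], [503.0, 136.0], [502.0, 135.0]]
top blue [219.17 170.68] 145 [205, 163, 29, 14] [[623.0, 136.0], [619.0, 135.0], [617.0, 134.0]]
top black [152.88 177.12] 8 [152, 176, 3, 3] [[546.0, 409.0], [542.0, 406.0], [540.0, 405.0]]
scene red [151.19 155.52] 42 [146, 153, 11, 6] [[483.0, 406.0], [477.0, 395.0], [473.0, 390.0]]
scene red [210.24 183.51] 41 [206, 181, 9, 6] [[526.0, 85.0], [519.0, 77.0], [515.0, 73.0]]
scene green [196.54 177.81] 37 [193, 175, 8, 6] [[513.0, 151.0], [506.0, 142.0], [502.0, 137.0]]
scene blue [215.51 156.91] 55 [205, 153, 27, 10] [[667.0, 213.0], [658.0, 203.0], [654.0, 198.0]]
scene black [162.32 149.  ] 28 [160, 147, 6, 5] [[547.0, 417.0], [540.0, 406.0], [536.0, 400.0]]
scene black [196.33 181.56] 18 [192, 179, 10, 5] [[496.0, 132.0], [489.0, 123.0], [486.0, 119.0]]
scene black [210.   187.38] 13 [206, 186, 9, 3] [[509.0, 67.0], [502.0, 59.0], [498.0, 55.0]]
```

View pics/c0.png

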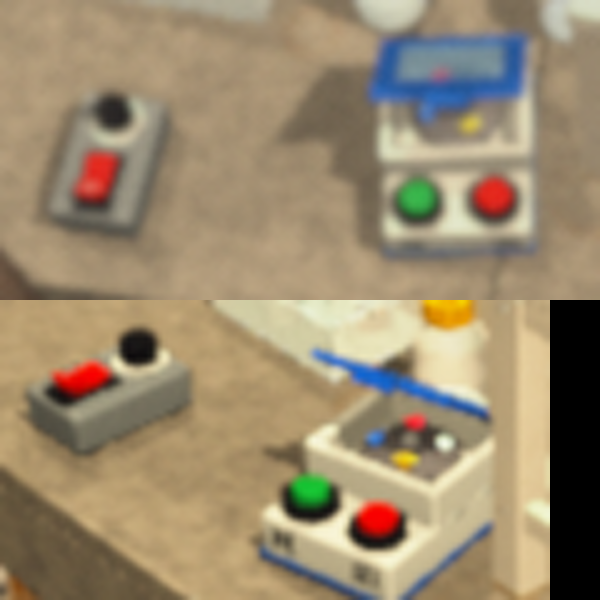

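Emit:
carry_out --grip '[1, 1, 1, 1, 1]' --pt "-0.04 -0.04 0.066" --pt "-0.04 -0.04 0.066" --pt "-0.04 -0.04 0.066" --pt "-0.04 -0.04 0.066" --pt "-0.04 -0.04 0.066" --turn '[0, 0, 0, 0, 0]'

```text
t: 0.6
eef_pos: [380.1, 396.9, 329.2]
tcp_rot: [-2.0, 1.57, -2.456]
ft_force: [1.1, 1.0, 0.4]
opening: 0.634
```

```bash
python3 - <<'E'
from cell import env,cams
from h import *
s=env.state();c=cams.camera_info("wrist");im=cams.read_camera("wrist");cv2.imwrite("pics/w1.png",im)
V=np.array(c["view"]);print(s["t"],s["eef_pos"],s["opening"],s["ft_force"],"cam",-V[:3,:3].T@V[:3,3],"\n",np.round(V[:3,:3],3),c["fx"],"\n",np.round(R(s),3))
for k in ["red","green","black"]:
    for p,a,b in blobs(im,k,60): print(k,p,a,b,np.round(at_z(c,*p,58)[:2]),np.round(at_z(c,*p,66)[:2]))
E
```

```text
0.6 [380.09369969 396.94530153 329.21985244] 0.6337288231278808 [1.10348566 0.99062481 0.39218641] cam [310.36945776 429.85931248 484.65980401] 
 [[ 0.441  0.898 -0.   ]
 [ 0.864 -0.424  0.27 ]
 [ 0.242 -0.119 -0.963]] 283.8654862902027 
 [[-0.     0.441  0.898]
 [-0.     0.898 -0.441]
 [-1.    -0.    -0.   ]]
red [290.47 215.06] 157 [278, 204, 22, 25] [482. 414.] [478. 415.]
black [234.82 337.73] 29524 [0, 237, 512, 147] [655. 226.] [648. 229.]
black [421.72 261.79] 292 [387, 254, 61, 13] [655. 578.] [649. 575.]
black [343.03 302.16] 1061 [321, 262, 49, 56] [671. 431.] [664. 431.]
black [432.51 303.88] 89 [422, 297, 21, 15] [743. 571.] [735. 568.]
black [471.08 381.49] 320 [432, 379, 80, 5] [946. 587.] [934. 584.]
```

View pics/w1.png

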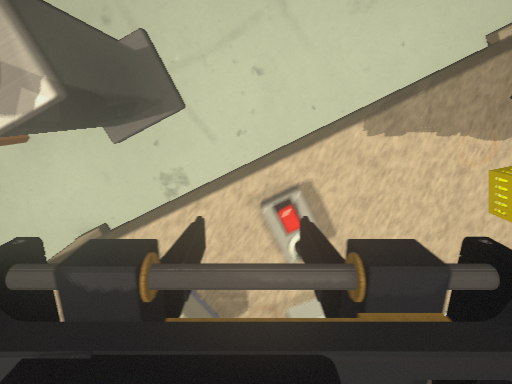

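The wrist view shows the rocker at (290,215), with the fingers still closing. I'll move to a better viewpoint between the box and the centrifuge.

Emit:
carry_out --grip '[1, 1, 1, 1, 1]' --pt "0 -0.008 0.098" --pt "0 -0.008 0.098" --pt "0 -0.008 0.098" --pt "0 -0.008 0.098" --pt "0 -0.008 0.098" --turn '[0, 0, 0, 0, 0]'

```text
t: 1.15
eef_pos: [592.2, 271.1, 328.4]
tcp_rot: [-2.745, 1.57, 3.082]
ft_force: [0.5, -0.0, 0.4]
opening: 0.173
```

Emit:
carry_out --grip '[1, 1, 1, 1, 1]' --pt "0 0 0" --pt "0 0 0" --pt "0 0 0" --pt "0 0 0" --pt "0 0 0" --turn '[-0.042, -0.042, -0.042, -0.042, -0.042]'

```text
t: 1.65
eef_pos: [590.6, 272.4, 328.2]
tcp_rot: [-3.078, 1.57, -2.87]
ft_force: [-0.2, 0.9, -0.5]
opening: 0.004
```

Emit:
carry_out --grip '[1, 1, 1]' --pt "0 0 0" --pt "0 0 0" --pt "0 0 0" --turn '[0, 0, 0]'

```text
t: 1.95
eef_pos: [590.7, 272.4, 328.5]
tcp_rot: [2.787, 1.571, 2.987]
ft_force: [-0.1, -0.2, 0.4]
opening: 0.003
```

```bash
python3 - <<'E'
from cell import env,cams
from h import *
import pickle
s=env.state();c=cams.camera_info("wrist");im=cams.read_camera("wrist");cv2.imwrite("pics/w2.png",im)
pickle.dump(c,open("w2.pkl","wb"))
V=np.array(c["view"]);print(s["t"],s["eef_pos"],s["opening"],s["qvel"].round(3),s["ft_force"],"cam",-V[:3,:3].T@V[:3,3],"\n",np.round(R(s),3))
for k in ["red","green","blue"]:
    for p,a,b in blobs(im,k,60): print(k,p,a,b,np.round(at_z(c,*p,58)[:2]),np.round(at_z(c,*p,70)[:2]))
cv2.imwrite("pics/w2b.png",cv2.resize(im[:300],(800,469),interpolation=cv2.INTER_CUBIC))
E
```

```text
1.95 [590.66239049 272.43453099 328.51167103] 0.0026884779978360363 [-0.    -0.001 -0.001  0.002  0.001 -0.012] [-0.05458557 -0.22181443  0.42476092] cam [514.61178    256.52408284 483.94548845] 
 [[-0.    -0.199  0.98 ]
 [ 0.     0.98   0.199]
 [-1.     0.    -0.   ]]
red [360.57 108.39] 275 [349, 96, 25, 30] [480. 409.] [481. 405.]
blue [134.16 150.99] 2879 [74, 127, 120, 60] [607.  95.] [604. 100.]
```

View pics/w2b.png

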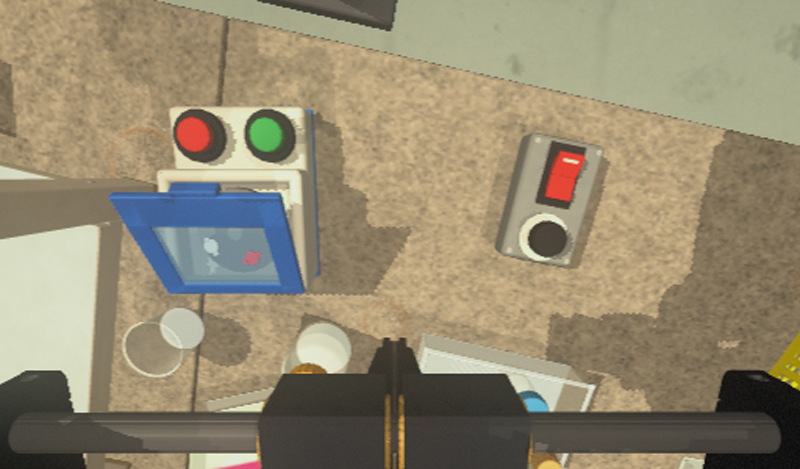

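The wrist view (800-pixel scale) shows everything clearly:
- **Keys:** red at (193,135), green at (265,135).
- **Lid:** front corners at (111,195) and (287,194), hinge corners at (173,292) and (304,292).
- **Switch box:** corners at (527,134), (603,146), (572,267) and (497,252), stripe at (571,159), plug at (547,239).

I'll fit the poses from these.

```bash
cat > fit.py <<'E'
from h import *
import pickle
from scipy.optimize import least_squares
from cell import cams
c=pickle.load(open("w2.pkl","rb"));k=1/1.5625
P=lambda x,y,a,l:np.array([x+np.cos(a)*l[0]-np.sin(a)*l[1],y+np.sin(a)*l[0]+np.cos(a)*l[1],l[2]])
lid=lambda th,d,w,h=7:(80-d*np.cos(th)-h*np.sin(th),w,84+d*np.sin(th)+h*np.cos(th))
def cf(q):
    x,y,a,th,xk=q;e=[]
    for l,uv in [((xk,32,70),(265,135)),((xk,-32,70),(193,135)),(lid(th,117,63),(287,194)),(lid(th,117,-63),(111,195)),(lid(th,0,63),(304,292)),(lid(th,0,-63),(173,292))]:
        e+=list(proj(c,P(x,y,a,l))-np.array(uv)*k)
    t=cams.camera_info("top"); s=cams.camera_info("scene")
    e+=list(proj(t,P(x,y,a,(xk,32,70)))-[213.2,194.6])+list(proj(t,P(x,y,a,(xk,-32,70)))-[228.5,194])
    return np.array(e)
r=least_squares(cf,[580,120,.2,.6,-50]);x,y,a,th,xk=r.x
print("cf",r.x.round(3),"res",r.fun.round(1))
print("green",P(x,y,a,(xk,32,70)),"red",P(x,y,a,(xk,-32,70)),"push now",P(x,y,a,lid(th,97,0)),"front edge",P(x,y,a,lid(th,117,0)),"shut",P(x,y,a,lid(0,97,0)))
def bx(q):
    x,y,a=q;e=[]
    for l,uv in [((-60,37,42),(603,146)),((-60,-37,42),(527,134)),((60,37,42),(572,267)),((60,-37,42),(497,252)),((34,0,66),(547,239))]:
        e+=list(proj(c,P(x,y,a,l))-np.array(uv)*k)
    return np.array(e)
for q0 in [0,.4]:
    r=least_squares(bx,[510,405,q0]);x,y,a=r.x
    print("box",r.x.round(3),r.fun.round(1),"pivot",P(x,y,a,(-26,0,50)),"press",P(x,y,a,(-44,0,60)),"stripe px 365.4,101.8 vs",proj(c,P(x,y,a,(-44,0,60))))
E
python3 fit.py
```

```text
cf [ 5.74427e+02  1.23887e+02  2.06000e-01  6.30000e-01 -6.49710e+01] res [ 2.  -0.5  1.5 -0.2 -2.5 -1.1 -2.7 -1.   2.9  1.6 -0.7  2.1 -1.4 -0.8
 -1.4 -0.8]
green [504.28180219 141.9090652   70.        ] red [517.38314597  79.26439431  70.        ] push now [571.98406946 123.3758156  146.8127011 ] front edge [556.16722219 120.06792124 158.59765665] shut [557.78733428 120.40674727  91.        ]
box [5.11108e+02 4.10489e+02 3.40000e-02] [ 0.3 -0.9  0.1 -2.  -1.9  0.4  0.6  2.4  0.8  0.5] pivot [485.12315503 409.59318794  50.        ] press [467.13384637 408.97288668  60.        ] stripe px 365.4,101.8 vs [363.58491416  98.92867372]
box [5.11108e+02 4.10489e+02 3.40000e-02] [ 0.3 -0.9  0.1 -2.  -1.9  0.4  0.6  2.4  0.8  0.5] pivot [485.12315505 409.59318759  50.        ] press [467.13384639 408.97288612  60.        ] stripe px 365.4,101.8 vs [363.58491377  98.92867365]
```

```bash
python3 - <<'E'
from h import *
import pickle
from cell import cams
c=pickle.load(open("w2.pkl","rb"));k=1/1.5625;t=cams.camera_info("top");s=cams.camera_info("scene")
print("green",at_z(c,169.6,86.4,70),"red",at_z(c,123.5,86.4,70),"stripe",at_z(c,365.4,101.8,60),"rocker c",at_z(c,360.57,108.39,57))
print("leg base wrist",[at_z(c,u*k,v*k,0)[:2].round() for u,v in((125,180),(118,225),(95,290))])
print("leg base scene",[at_z(s,u*k,v*k,0)[:2].round() for u,v in((375,305),(372,312),(365,305))])
def tri(A):
    M=np.zeros((3,3));b=np.zeros(3)
    for cc,u,v in A:
        o,d=ray(cc,u*k,v*k);d/=np.linalg.norm(d);Q=np.eye(3)-np.outer(d,d);M+=Q;b+=Q@o
    return np.linalg.solve(M,b)
print("bench top front-left corner",tri([(t,383,250),(s,362,208)]), "psu front left",tri([(t,408,232),(s,395,165)]))
E
```

```text
green [505.51562858 139.32755434  70.        ] red [518.10170106  77.30103297  70.        ] stripe [470.3594247  412.69221303  60.        ] rocker c [480.15154971 409.72610706  57.        ]
leg base wrist [array([578., -20.]), array([627., -25.]), array([706., -48.])]
leg base scene [array([608.,   8.]), array([583.,  -7.]), array([590.,  26.])]
bench top front-left corner [562.79181094   3.22269138 293.43327425] psu front left [569.05826372 -67.72942886 410.69967748]
```

Emit:
carry_out --grip '[1, 1, 1, 1, 1]' --pt "0 -0.069 -0.024" --pt "0 -0.069 -0.024" --pt "0 -0.069 -0.024" --pt "0 -0.069 -0.024" --pt "0 0 0" --turn '[0, 0, 0, 0, 0]'

```text
t: 2.5
eef_pos: [571.1, 124.3, 329.0]
tcp_rot: [-1.273, 1.57, -1.075]
ft_force: [-0.3, 0.2, 0.1]
opening: 0.007
```

Emit:
carry_out --grip '[1, 1, 1, 1, 1]' --pt "0.07 0 0" --pt "0.07 0 0" --pt "0.07 0 0" --pt "0.06 0 0" --pt "0 0 0" --turn '[0, 0, 0, 0, 0]'

```text
t: 3.0
eef_pos: [570.1, 127.9, 190.3]
tcp_rot: [3.02, 1.565, -3.061]
ft_force: [-0.4, 0.2, 0.8]
opening: 0.003
```

```bash
python3 - <<'E'
from cell import env,cams
from h import *
s=env.state();print(s["t"],s["eef_pos"],s["ft_force"])
a=cams.read_camera("top")[120:220,150:300];b=cams.read_camera("scene")[110:210,135:285]
cv2.imwrite("pics/c3.png",cv2.resize(np.hstack([a,b]),(798,266),interpolation=cv2.INTER_CUBIC))
E
```

```text
3.0 [570.05033129 127.8605697  190.29187033] [-0.42929961  0.20095797  0.76723874]
```

View pics/c3.png

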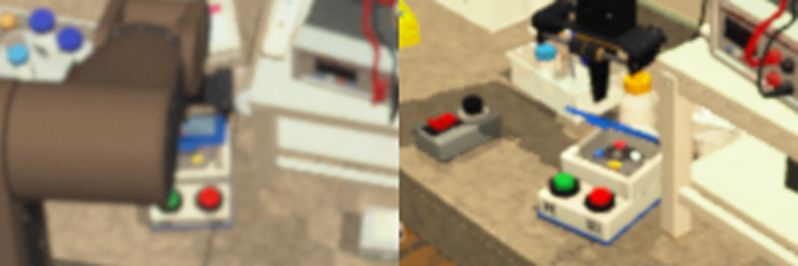

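The scene crop shows the closed fingertips just above the lid's front edge, at about (598,100). I'll push the lid down, following its arc.

Emit:
carry_out --grip '[1, 1, 1, 1, 1]' --pt "0.03 0 -0.003" --pt "0.03 0 -0.004" --pt "0.03 0 -0.004" --pt "0.024 0 -0.004" --pt "0.02 0 -0.004" --turn '[0, 0, 0, 0, 0]'

```text
t: 3.6
eef_pos: [562.7, 125.8, 127.3]
tcp_rot: [-0.049, 1.569, 0.154]
ft_force: [-0.9, -0.2, 1.6]
opening: 0.004
```

Emit:
carry_out --grip '[1, 1, 1, 1, 1]' --pt "0.016 0 -0.002" --pt "0.012 0 -0.002" --pt "0.006 0 0" --pt "0 0 0" --pt "0 0 0" --turn '[0, 0, 0, 0, 0]'

```text
t: 4.1
eef_pos: [560.5, 125.3, 109.9]
tcp_rot: [0.031, 1.57, 0.234]
ft_force: [-0.3, 0.0, 0.6]
opening: 0.006
```

Emit:
carry_out --grip '[1, 1, 1]' --pt "0.006 0 0" --pt "0.004 0 0" --pt "0 0 0" --turn '[0, 0, 0]'

```text
t: 4.4
eef_pos: [560.4, 125.2, 105.2]
tcp_rot: [-0.059, 1.57, 0.144]
ft_force: [-0.9, -1.1, 6.3]
opening: 0.005
```

Emit:
carry_out --grip '[1, 1, 1]' --pt "0.004 0 0" --pt "0 0 0" --pt "0 0 0" --turn '[0, 0, 0]'

```text
t: 4.7
eef_pos: [560.5, 125.3, 104.8]
tcp_rot: [-0.115, 1.569, 0.088]
ft_force: [-7.9, -1.1, 25.4]
opening: 0.003
```

The lid has hit a hard stop at tip height 91 mm with 25 N, so it is shut. I'll lift and move over to the rocker.

Emit:
carry_out --grip '[1, 1, 1, 1]' --pt "-0.04 0 0" --pt "-0.08 0 0" --pt "-0.08 0 0" --pt "0 0 0" --turn '[0, 0, 0, 0]'

```text
t: 5.1
eef_pos: [562.0, 125.5, 207.5]
tcp_rot: [-0.087, 1.563, 0.116]
ft_force: [-0.3, 0.2, 0.4]
opening: 0.007
```

Emit:
carry_out --grip '[1, 1, 1, 1, 1]' --pt "0 0.085 -0.01" --pt "0 0.085 -0.01" --pt "0 0.085 -0.01" --pt "0 0.085 -0.01" --pt "0 0.085 -0.01" --turn '[0, 0, 0, 0, 0]'

```text
t: 5.6
eef_pos: [492.0, 329.8, 201.9]
tcp_rot: [-2.951, 1.57, -2.748]
ft_force: [0.8, 0.8, 0.5]
opening: 0.002
```

Emit:
carry_out --grip '[1, 1, 1, 1]' --pt "0 0.085 -0.01" --pt "0 0.085 -0.01" --pt "0 0 0" --pt "0 0 0" --turn '[0, 0, 0, 0]'

```text
t: 6.0
eef_pos: [465.3, 410.1, 201.7]
tcp_rot: [-2.631, 1.57, -2.426]
ft_force: [0.3, 0.3, 0.0]
opening: 0.006
```

```bash
python3 - <<'E'
from cell import env,cams
from h import *
s=env.state();c=cams.camera_info("wrist");im=cams.read_camera("wrist");b=cams.read_camera("scene")
print(s["t"],s["eef_pos"],s["ft_force"],np.round(R(s),3))
for z,n in((60,"press"),):
    print("target px",proj(c,[468,410.5,60]),"tip px",proj(c,s["eef_pos"]-[0,0,14]))
for p,a,bb in blobs(im,"red",60): print(p,a,bb,at_z(c,*p,57))
v=cv2.resize(b[110:210,120:270],(512,341),interpolation=cv2.INTER_CUBIC)
cv2.imwrite("pics/c4.png",cv2.resize(np.vstack([im[:250],v]),(512,591)))
E
```

```text
6.0 [465.30535954 410.07208562 201.67054021] [0.27750202 0.30508741 0.00054154] [[-0.001 -0.203  0.979]
 [-0.001  0.979  0.203]
 [-1.    -0.001 -0.001]]
target px [252.30167645 187.89785344] tip px [252.63369635 235.1820012 ]
[250.82 200.94] 688 [238, 183, 28, 36] [483.80214585 412.11314551  57.        ]
```

View pics/c4.png

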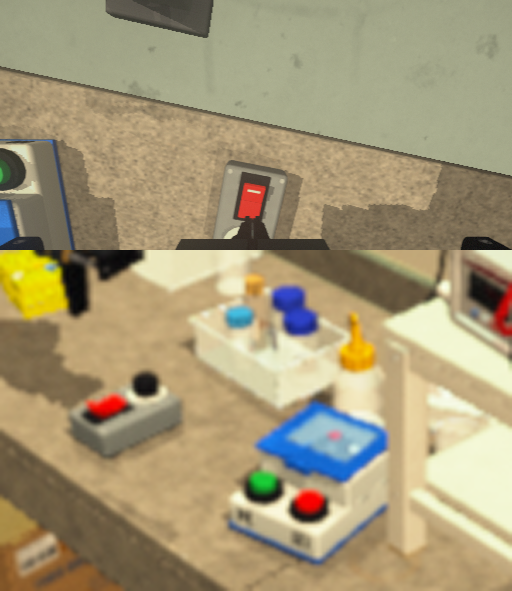

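The lid is now flat shut in the scene view. In the wrist view the rocker's stripe is at (253,188), which matches my target pixel (252,188). I'll descend on the rocker.

Emit:
carry_out --grip '[1, 1, 1, 1, 1]' --pt "0.07 0 0.004" --pt "0.07 0 0" --pt "0.06 0 0" --pt "0.03 0 0" --pt "0 0 0" --turn '[0, 0, 0, 0, 0]'

```text
t: 6.6
eef_pos: [467.9, 408.7, 86.1]
tcp_rot: [-2.729, 1.568, -2.528]
ft_force: [0.6, 0.2, 1.1]
opening: 0.004
```

Emit:
carry_out --grip '[1, 1, 1, 1]' --pt "0.008 0 0" --pt "0.006 0 0" --pt "0.004 0 0" --pt "0 0 0" --turn '[0, 0, 0, 0]'

```text
t: 7.0
eef_pos: [468.1, 410.1, 79.1]
tcp_rot: [0.422, 1.57, 0.625]
ft_force: [-0.0, 0.3, -0.1]
opening: 0.003
```

Emit:
carry_out --grip '[1, 1, 1, 1]' --pt "0.006 0 0" --pt "0.005 0 0" --pt "0.004 0 0" --pt "0 0 0" --turn '[0, 0, 0, 0]'

```text
t: 7.4
eef_pos: [467.7, 410.0, 70.9]
tcp_rot: [-2.901, 1.57, -2.698]
ft_force: [-1.5, -0.5, 0.2]
opening: 0.004
```

Emit:
carry_out --grip '[1, 1, 1]' --pt "0.004 0 0" --pt "0 0 0" --pt "0 0 0" --turn '[0, 0, 0]'

```text
t: 7.7
eef_pos: [468.0, 410.0, 69.1]
tcp_rot: [0.517, 1.571, 0.719]
ft_force: [-1.7, 0.1, 1.0]
opening: 0.008
```

Emit:
carry_out --grip '[1, 1, 1]' --pt "0.004 0 0" --pt "0 0 0" --pt "0 0 0" --turn '[0, 0, 0]'

```text
t: 8.0
eef_pos: [468.0, 410.1, 68.6]
tcp_rot: [0.473, 1.57, 0.676]
ft_force: [-5.9, -2.1, 17.2]
opening: 0.002
```

Emit:
carry_out --grip '[1, 1, 1]' --pt "0.002 0 0" --pt "0 0 0" --pt "0 0 0" --turn '[0, 0, 0]'

```text
t: 8.3
eef_pos: [468.1, 410.1, 68.3]
tcp_rot: [0.418, 1.569, 0.621]
ft_force: [-7.5, -4.1, 24.5]
opening: 0.004
```

The rocker is at its hard stop: the tip dropped about 5 mm and reads 17–24 N. I'll lift and go to above the green key.

Emit:
carry_out --grip '[1, 1, 1, 1]' --pt "-0.06 0 0" --pt "-0.1 0 0" --pt "-0.1 0 0" --pt "0 0 0" --turn '[0, 0, 0, 0]'

```text
t: 8.7
eef_pos: [470.1, 411.4, 202.7]
tcp_rot: [0.393, 1.56, 0.596]
ft_force: [0.1, -0.4, -0.5]
opening: 0.003
```

Emit:
carry_out --grip '[1, 1, 1, 1, 1]' --pt "0 -0.092 -0.007" --pt "0 -0.092 -0.007" --pt "0 -0.092 -0.007" --pt "0 -0.092 -0.007" --pt "0 -0.092 -0.007" --turn '[0, 0, 0, 0, 0]'

```text
t: 9.2
eef_pos: [497.2, 179.4, 195.8]
tcp_rot: [-0.287, 1.57, -0.084]
ft_force: [1.1, -0.1, 0.3]
opening: 0.005
```

Emit:
carry_out --grip '[1, 1, 1, 1]' --pt "0 -0.09 -0.007" --pt "0 0 0" --pt "0 0 0" --pt "0 0 0" --turn '[0, 0, 0, 0]'

```text
t: 9.6
eef_pos: [502.8, 137.0, 195.9]
tcp_rot: [1.243, 1.571, 1.446]
ft_force: [0.8, 0.1, 0.1]
opening: 0.003
```

```bash
python3 - <<'E'
from cell import env,cams
from h import *
s=env.state();c=cams.camera_info("wrist");im=cams.read_camera("wrist");b=cams.read_camera("scene")
print(s["t"],s["eef_pos"],s["ft_force"],np.round(R(s),3))
print("target px",proj(c,[503,137,70]))
for k in ["red","green"]:
    for p,a,bb in blobs(im,k,60): print(k,p,a,bb,at_z(c,*p,70),at_z(c,*p,66))
v=cv2.resize(b[110:210,120:270],(512,341),interpolation=cv2.INTER_CUBIC)
cv2.imwrite("pics/c5.png",cv2.resize(np.vstack([im[:250],v]),(512,591)))
E
```

```text
9.6 [502.78123536 136.99180519 195.90424901] [0.7841457  0.14982955 0.14541436] [[ 0.    -0.202  0.979]
 [ 0.     0.979  0.202]
 [-1.     0.     0.   ]]
target px [252.34140709 189.40481674]
red [195.48 183.77] 107 [178, 175, 29, 28] [508.88678711  78.84405698  70.        ] [510.05434426  78.24717754  66.        ]
red [496.86 218.36] 719 [485, 198, 27, 40] [481.86383552 397.08531978  70.        ] [482.64716805 401.01333941  66.        ]
```

View pics/c5.png

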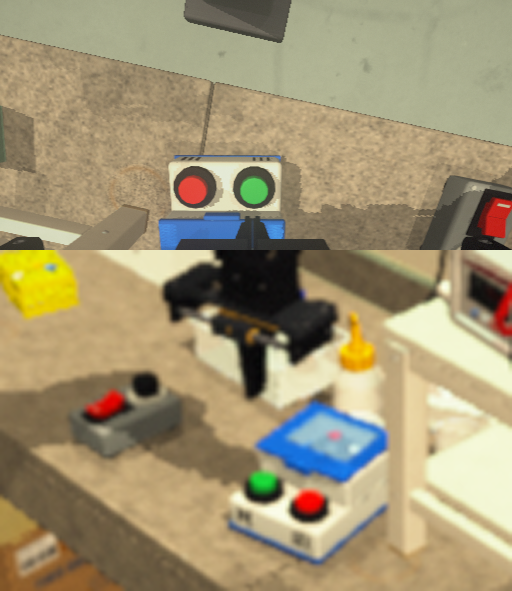

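The wrist view shows the green key at (254,191), against a predicted (252,189), so I'll add a nudge of about 1 mm. The lid is shut and the red key is 64 mm away. I'll descend.

Emit:
carry_out --grip '[1, 1, 1, 1, 1]' --pt "0.06 0.002 0.003" --pt "0.06 0 0" --pt "0.06 0 0" --pt "0.03 0 0" --pt "0 0 0" --turn '[0, 0, 0, 0, 0]'

```text
t: 10.2
eef_pos: [503.0, 138.5, 89.2]
tcp_rot: [3.057, 1.567, -3.021]
ft_force: [0.7, 0.2, -0.4]
opening: 0.008
```

Emit:
carry_out --grip '[1, 1, 1, 1, 1]' --pt "0.006 0 0" --pt "0.006 0 0" --pt "0.004 0 0" --pt "0.004 0 0" --pt "0 0 0" --turn '[0, 0, 0, 0, 0]'

```text
t: 10.7
eef_pos: [504.4, 137.9, 81.5]
tcp_rot: [0.151, 1.57, 0.354]
ft_force: [-0.3, 1.8, 3.5]
opening: 0.004
```

Emit:
carry_out --grip '[1, 1, 1, 1]' --pt "0.004 0 0" --pt "0.003 0 0" --pt "0 0 0" --pt "0 0 0" --turn '[0, 0, 0, 0]'

```text
t: 11.1
eef_pos: [504.4, 137.9, 78.2]
tcp_rot: [0.11, 1.57, 0.313]
ft_force: [-0.7, 2.4, 9.9]
opening: 0.004
```

Emit:
carry_out --grip '[1, 1, 1, 1, 1]' --pt "0.002 0 0" --pt "0 0 0" --pt "0 0 0" --pt "0 0 0" --pt "0 0 0" --turn '[0, 0, 0, 0, 0]'

```text
t: 11.6
eef_pos: [504.5, 137.9, 78.0]
tcp_rot: [0.047, 1.569, 0.25]
ft_force: [-4.4, 3.3, 21.7]
opening: 0.005
```

The green key is at its stop: tip at 64 mm, 6 mm down, 21.7 N. One check picture before handing in.

```bash
python3 - <<'E'
from cell import env,cams
from h import *
im=cams.read_camera("wrist");b=cams.read_camera("scene");o=cv2.imread("pics/scene0.png")
f=lambda a:cv2.resize(a,(400,300),interpolation=cv2.INTER_CUBIC)
cv2.imwrite("pics/c6.png",np.vstack([np.hstack([f(o[135:195,135:215]),f(b[135:195,135:215])]),np.hstack([f(im),f(b[130:205,150:250])])]))
s=env.state();print(s["t"],s["eef_pos"],s["ft_force"])
E
```

```text
11.7 [504.45254067 137.83361488  78.00180142] [-3.89582051  3.24600866 21.75291558]
```

View pics/c6.png

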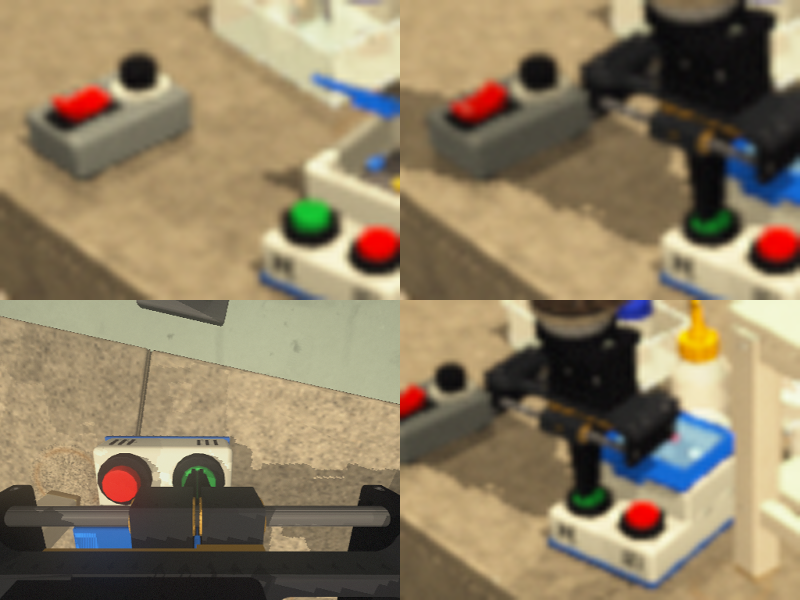

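The striped end of the rocker is now down and the plug-side end is raised, at about (495,90). The box hasn't moved, the lid is shut, the green key is sunk to its collar under the fingers, and the red key is untouched. Handing in.

```bash
python3 -c "
from cell import env
print(env.job_done()); s=env.state(); print(s['t'],s['eef_pos'],s['ft_force'])"
```

```text
the job is handed in; nothing more can be done
None
the job is handed in; nothing more can be done
```

I shut the lid, switched the rocker on, then pressed the green key and handed the job in while still holding it down, at about 11.7 s of the 51 s allowed. No verdict came back, and the simulator gave no state reading after the hand-in, so the one-second hold at the end is unconfirmed.

| Step | Where it stopped | Last force reading |
|---|---|---|
| Lid pushed shut | Hard stop, fingertips 91 mm above the worktop | 25 N |
| Rocker on | Hard stop after about a 5 mm drop | 24 N |
| Green key held | Fingertips at 64 mm, the full 6 mm down | about 22 N |

- **Last picture:** it shows the lid flat, the rocker's striped end down and the green key sunk to its collar. The red key is up and the switch box is where it started. The bystanders in view had not moved; the tip box, gel caster and yellow rack were not in that picture, but the arm never went near them.
- **Disagreements:** the first position estimates differed by 2–4 mm between cameras. Close wrist views before pressing the rocker and the green key agreed with the merged values to about 2 mm.

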